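# Change the tile on the decorating easel

## Robot

A 6-joint arm with a two-finger parallel gripper is mounted at the origin on the work surface. World frame = base frame: x ahead of the robot, y to its left, z up, the work surface at z = 0. Lengths are in m, angles in degrees, forces in N, time in s.
With the tool pointing down it reaches from about 0.3 to 0.75 m from the base axis. Payload 8.5 kg.
Tool frame: the origin (TCP) lies at the very end of the fingers, on their centre line; the grasp point (between the pads) lies 19 mm behind it; z points along the fingers, y is the line along which they close (so a half turn about z gives the same grasp; the last joint's range is limited). The gripper opens to 85 mm and grips with 20 to 120 N. Pads are 22 mm wide; open, the fingers measure 114 mm over their backs; the gripper's body (76 mm by 85 mm) begins 54 mm behind the grasp point. The pads swing forward as they close: fully open they stand 13 mm farther back than shut.
Start: joints at [61.69, 21.807, 74.336, -0, 83.858, -12.336], TCP at [0.151, 0.529, 0.231] pointing down, gripper open.
Joint ranges: [-178.18, 178.18], [-50.72, 133.34], [12.68, 142.11], [-81.47, 261.47], [9.98, 163.14], [-165.26, 165.26]. Speed limits (degrees/s): [136.94, 136.94, 180, 180, 180, 180].

## Interface

Orientations are given as a 3x3 rotation matrix whose columns are the frame's x, y, z axes.
In Python, from rig import env, imaging gives the robot as it stands. The module is installed in compiled form; this text tells all that it offers.
- The arm moves only by the tool arm_command, never from a script. Its arguments are lists of equal length, an entry for each row: "turn": the turn, a rotation vector about the tool's x, y, z in units of 5 degrees (1.0 is 5 degrees), a list of three; "xyz": the shift along the tool's x, y, z in units of 50 mm (1.0 is 50 mm), a list of three; "claw": the finger opening in mm, from 0 to 85.4. A call has 1 to 12 rows; each row shifts and turns the commanded pose from where the row before left it, along the tool's axes as they then stand; what a row does not reach is not made up. A row lasts 1/10 s, in which the tool goes at most 50 mm and 8.59 degrees, less where a joint would pass 70% of its speed; a pose out of reach is approached as far as the arm can. A call is refused whole if a number of a shift passes 1 or a number of a turn 1, either way. A call with a gripper value outside its range is refused whole. The fingers move at their own pace and stop on an object; "squeeze" is the grip in N (left out, the last holds). Time passes only in rows, so rows that do not move let the fingers close. It gives the time, the measured TCP pose, the force, the opening and the grip force at its end, in the units of the state.
- env.observe(): the state, without advancing time (a new reading comes with each control period).
- imaging.get_image(name): name is "scene" or "top" or "wrist"; returns (picture, depth): 420x560x3 uint8, blue, green, red; 420x560 float32, m along the optical axis (not along the pixel's ray), 0 where there is no reading.
- imaging.camera_info(name): a dict with "camera_matrix" (3x3 intrinsics, pixels), "rvec" (rotation vector, rad) and "tvec" (3), from world to camera coordinates, as OpenCV has them. Camera axes: x right, y down, z forward; pixel columns grow to the right and rows downward; lengths in m; the calibration is good to about 2 mm. A picture is of the moment at which its call begins: read the wrist's pose just before it. camera_info takes no time and is no camera call; for the wrist camera it gives the pose at the moment of the call.
- env.close_job(): hands the job in; it is judged then, once.
The state is a dict: "time_s": time; "q": joint angles; "qvel": joint speeds; "joint_efforts": joint torques, N m; "position": TCP position; "tool_rot": TCP orientation; "ft_force": force on the tool from outside, world axes, zero at the start; "wrist_torque": the same for the moment, N m; "grip_width": finger opening in m; "gripper_force": force on a finger pad.
Only numpy, scipy, OpenCV 4.12 (cv2) and the standard library are available. Lean on these libraries where they do the work, as an engineer would, in place of code of your own. Each camera call takes 0.05 s, during which the arm holds its last target. There are 200 camera calls.

## Task

The painted square tile on the small easel is finished: move it to the empty bay of the drying rack (a brass tag marks it), standing on the ledge and leaning on the back rail, in the middle of the bay. Then take the round-topped blank tile from the rack and stand it on the easel in the same way, round end up, centred and square to it. Set the tiles down gently, and leave the tall tile and everything else on the bench where it is.

Things in the scene. Friction and masses are not known exactly. Their poses are not given: they have to be found in the camera images.
- rack: Fixed wooden drying rack; ledge 364 long. Origin on the bench under mid-ledge; x the way it faces (away from robot), y along ledge, z up. Bays at y -118, 0, +118 mm. A seated tile's origin is at (0, bay y, 70 mm); its top leans 24 deg towards -x. Ledge square to the tile, 26 deep, 6 mm lip in front, 10 mm free before a seated tile; back rail 40-56 mm up the tile, nothing behind above it.
- easel: Fixed small wooden easel, base 130 x 110 mm. Origin on the bench under mid-ledge; x the way it faces (away from robot), y along ledge, z up. A seated tile's origin is at (0, 0, 90 mm); its top leans 38 deg towards -x. Ledge 64 long, 26 deep, square to the tile, 6 mm lip, 10 mm free before a seated tile; back rail 44 long, 40-56 mm up the tile. Rack and easel may swap sides.
- tag: Thin brass plate, 26 x 16 mm, on the front of the rack's ledge at the empty bay. Its origin is not on the plate but where the origin of a tile seated in that bay lies (on the ledge, 70 mm over the bench); axes as the rack's.
- square_tile: White ceramic tile with a blue painted flower, 96 wide x 96 high x 10 mm thick, 0.2 kg; starts on the easel. Origin: centre of its bottom edge face (mid-thickness). z up along the tile to its top edge, y along its width, x out of its front face. Grip it by its top edge, across the 10 mm.
- arch_tile: White blank ceramic tile with a round top: 100 wide, 110 high at the middle (straight sides to 60 mm, then a half circle of radius 50), 10 mm thick, 0.22 kg; starts in a bay of the rack. Origin and axes as the square tile's.
- tall_tile: White blank ceramic tile, rectangular, 80 wide x 116 high x 10 mm, in another bay of the rack; stays there. Origin and axes as the square tile's.
- brush_jar: Glass jar of brushes beside the easel, radius 34, brush tips up to 180 mm high; loose. Origin at the centre of its underside, z up.
- glaze_jar: Closed grey jar, radius 28, 70 mm high, in front of the rack; loose. Origin under its centre.
- slip_jar: Closed amber jar, radius 24, 55 mm high, in front of the rack; loose. Origin under its centre.
- dish: Terracotta bowl, radius 42, 30 mm high, near the far edge; loose. Origin under its centre.
- wide_brush: Wide brush lying on the bench in front of the easel, 225 mm long, 36 wide, 26 high; loose. x along it: handle from -140 mm, bristles to +85 mm. Origin on its underside.
- pigment_pot: Closed white pot, radius 22, 45 mm high, behind the rack (robot side); loose. Origin under its centre.
Not all that is in view belongs to the job. What is shaped like the arch_tile but green or red is not meant.

How it is judged (in metres and radians):
On the way, in this order (a step that is already met when the one before it is completed fails the run):
1. the square tile stands in the tagged bay, released (x of square_tile in the frame of rack between -0.008 and 0.014 m and z of square_tile in the frame of rack between 0.064 and 0.08 m and angle between square_tile's own z axis and vertical between 0.3289 and 0.6689 rad and angle between the y axis of square_tile and the y axis of rack, either way round below 0.12 rad and linear speed of square_tile below 0.02 m/s and contact force between square_tile and the fingers below 0.1 N and y of square_tile in the frame of tag between -0.014 and 0.014 m), for 0.2 s.
2. the round-topped tile stands on the easel, released (x of arch_tile in the frame of easel between -0.008 and 0.014 m and z of arch_tile in the frame of easel between 0.084 and 0.1 m and angle between arch_tile's own z axis and vertical between 0.5732 and 0.9132 rad and angle between the y axis of arch_tile and the y axis of easel, either way round below 0.12 rad and linear speed of arch_tile below 0.02 m/s and contact force between arch_tile and the fingers below 0.1 N and y of arch_tile in the frame of easel between -0.014 and 0.014 m), for 0.2 s.
At the end, for the whole second after the job is handed in: Square tile in the tagged bay, round-topped tile on the easel: each within 14 mm of the middle sideways, bottom edge on the ledge, leaning on the rail (5 deg less to 14 deg more), parallel to it (7 deg), released and at rest; tall tile within 12 mm and other things within 20 mm of their starts (all of step 1 and all of step 2); the robot touches nothing.
It fails at once if the tall tile shifted more than 12 mm (distance of tall_tile from where it was at the start of the episode above 0.012 m).
It fails at once if a jar, pot, dish or brush shifted more than 20 mm (distance of any of brush_jar, glaze_jar, slip_jar, dish, wide_brush, pigment_pot from where it was at the start of the episode above 0.02 m).
It fails at once if a tile knocked or pressed on a support or another tile with more than 80 N (contact force between any of square_tile, arch_tile and rack above 80 N or contact force between any of square_tile, arch_tile and easel above 80 N or contact force between any of square_tile, arch_tile and tall_tile above 80 N).
It fails at once if a tile let fall from the fingers (over 0.45 m/s while not held, about a 10 mm drop) ((linear speed of square_tile above 0.45 m/s and contact force between square_tile and the fingers below 0.1 N) or (linear speed of arch_tile above 0.45 m/s and contact force between arch_tile and the fingers below 0.1 N)).
It also fails if it takes over 64 s, if anything falls off the work surface, if the arm or the gripper's body presses on something with over 40 N, if the wrist force passes 120 N, or if a joint passes its speed limit or range.

## Working session

There is one attempt and no reset: what is moved stays moved. The work goes in short steps, Python scripts to look and compute and a tool call to move; the robot and the scene stay as the last step left them, time stands still between calls to the robot, and variables do not carry over. Pictures are saved under pics/ and viewed, at most 10 in all, crops included, and the job is handed in when it is done.

Besides the shell and the picture viewer there is one more tool, called after "Emit:" in YAML: its name, and indented under it one key for each argument. arm_command: Moves the arm, as the interface text tells. Its arguments: {"type":"object","properties":{"turn":{"type":"array"},"xyz":{"type":"array"},"claw":{"type":"array"},"squeeze":{"type":"number"}},"required":["turn","xyz","claw"]}

```bash
mkdir -p pics; cat > h.py <<'E'
import numpy as np,cv2
from rig import env,imaging
def grab(n,save):
    ci=imaging.camera_info(n); p,d=imaging.get_image(n)
    cv2.imwrite(f'pics/{save}.png',p); np.savez(f'pics/{save}.npz',d=d,p=p,K=ci['camera_matrix'],r=np.array(ci['rvec'],float),t=np.array(ci['tvec'],float))
def load(s): 
    z=np.load(f'pics/{s}.npz'); d=z['d']; K=z['K']; R=cv2.Rodrigues(z['r'])[0]; t=z['t'].reshape(3)
    v,u=np.mgrid[:d.shape[0],:d.shape[1]]
    c=np.stack([(u-K[0,2])/K[0,0]*d,(v-K[1,2])/K[1,1]*d,d],-1)
    return z['p'],d,(c-t)@R   # world points
E
python3 - <<'E'
from h import *
for n in('scene','top'): grab(n,n)
a=cv2.imread('pics/scene.png');b=cv2.imread('pics/top.png')
print(env.observe()['time_s'])
E
```

```text
0.1
```

View pics/scene.png

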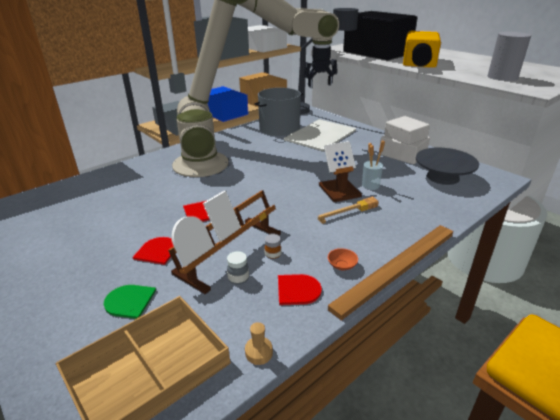

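View pics/top.png

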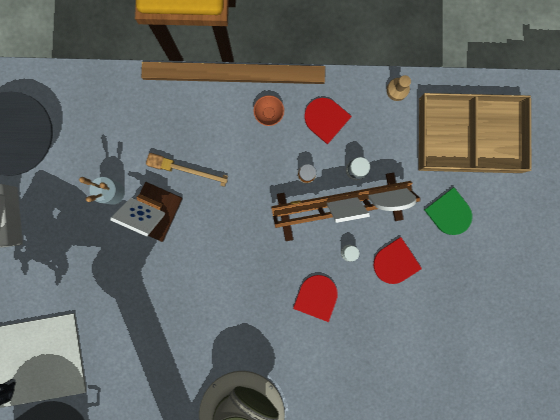

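The top picture shows the easel with the flower tile at (140,212) and the rack from (275,215) to (415,190). The tall tile is in the middle bay (350,207), the arch is at (395,200), and the empty bay is at about (295,210). Candidates for the arch are the white tile on the rack at scene (190,240), the red pieces at scene (155,250), (200,210) and (300,290), and the green one at scene (130,300). Only the white one standing on the rack fits the description.

```bash
python3 - <<'E'
from h import *
np.set_printoptions(precision=4,suppress=True)
S=load('scene');T=load('top')
def at(L,u,v): return L[2][v,u]
for n,L,pts in(('scene',S,[(190,240),(222,215),(340,157),(343,185),(372,180),(237,265),(272,245),(343,260),(255,232)]),('top',T,[(140,212),(345,207),(395,203),(102,188),(295,215),(308,172),(360,167),(351,253),(268,108)])):
    for p in pts: print(n,p,at(L,*p))
p=cv2.resize(S[0][170:295,160:285],None,fx=4.6,fy=4.6,interpolation=cv2.INTER_CUBIC)
q=cv2.resize(T[0][160:250,80:180],None,fx=4,fy=4,interpolation=cv2.INTER_CUBIC)
r=cv2.resize(T[0][160:250,265:425],None,fx=4,fy=4,interpolation=cv2.INTER_CUBIC)
cv2.imwrite('pics/c1.png',p)
cv2.imwrite('pics/c2.png',r)
E
```

```text
scene (190, 240) [ 0.5736 -0.3697  0.1193]
scene (222, 215) [ 0.5504 -0.2547  0.1327]
scene (340, 157) [0.5192 0.2569 0.1302]
scene (343, 185) [0.5501 0.2474 0.0362]
scene (372, 180) [0.5994 0.3457 0.0398]
scene (237, 265) [ 0.6765 -0.3027  0.0641]
scene (272, 245) [ 0.6573 -0.1705  0.0486]
scene (343, 260) [ 0.8004 -0.0354  0.0086]
scene (255, 232) [ 0.5244 -0.1277  0.0009]
top (140, 212) [0.5218 0.2565 0.124 ]
top (345, 207) [ 0.5475 -0.2456  0.1254]
top (395, 203) [ 0.5587 -0.3611  0.1507]
top (102, 188) [0.5759 0.3428 0.1518]
top (295, 215) [ 0.5304 -0.1295  0.0012]
top (308, 172) [ 0.6406 -0.158   0.0571]
top (360, 167) [ 0.6557 -0.291   0.0674]
top (351, 253) [ 0.4335 -0.2751  0.0464]
top (268, 108) [ 0.8195 -0.0486  0.01  ]
```

View pics/c1.png

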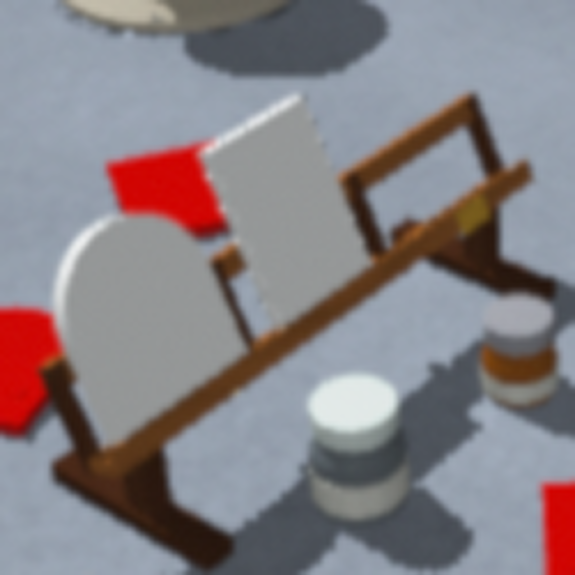

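The crop shows the white arch at (150,310), the tall tile at (280,220) and the brass tag at (472,213), in the far bay (+y). Next I fit planes to the tiles and find their poses.

```bash
cat > fit.py <<'E'
from h import *
np.set_printoptions(precision=4,suppress=True)
def fit(names,lo,hi,sat=60,vmin=90,tol=.003):
    P=[];V=[]
    for s in names:
        p,d,w=load(s)
        hsv=cv2.cvtColor(p,cv2.COLOR_BGR2HSV)
        m=(d>0)&np.all((w>lo)&(w<hi),-1)&(hsv[...,1]<sat)&(hsv[...,2]>vmin)
        P.append(w[m])
    P=np.concatenate(P)
    rng=np.random.default_rng(0);best=None
    for _ in range(300):
        a,b,c=P[rng.choice(len(P),3,False)]
        n=np.cross(b-a,c-a);l=np.linalg.norm(n)
        if l<1e-6: continue
        n/=l; k=abs((P-a)@n)<tol
        if best is None or k.sum()>best.sum(): best=k
    Q=P[best];c=Q.mean(0);n=np.linalg.svd(Q-c)[2][2]
    if n[2]<0:n=-n
    y=np.cross([0,0,1],n);y/=np.linalg.norm(y)
    z=np.cross(n,y)
    uv=(Q-c)@np.c_[y,z]
    return Q,c,n,y,z,uv
def rep(nm,*a,**k):
    Q,c,n,y,z,uv=fit(*a,**k)
    lo,hi=np.percentile(uv,.5,0),np.percentile(uv,99.5,0)
    top=c+y*(lo[0]+hi[0])/2+z*hi[1]; bot=c+y*(lo[0]+hi[0])/2+z*lo[1]
    print(nm,len(Q),'n',n,'lean',np.degrees(np.arccos(z[2])),'yaw',np.degrees(np.arctan2(y[1],y[0]))-90,'WH',hi-lo,'topmid',top,'botmid',bot)
    return c,n,y,z,uv
E
python3 - <<'E'
from fit import *
for s in (['scene'],['top']):
    rep('sq'+s[0],s,[.4,.18,.06],[.65,.32,.22],sat=255,vmin=120)
    rep('arch'+s[0],s,[.48,-.44,.06],[.65,-.305,.22])
    rep('tall'+s[0],s,[.45,-.31,.06],[.65,-.19,.22])
# rack dir: ledge points brown 
p,d,w=load('top')
hsv=cv2.cvtColor(p,cv2.COLOR_BGR2HSV)
m=(hsv[...,1]>100)&(w[...,2]>.055)&(w[...,2]<.13)&np.all((w[...,:2]>[.45,-.46])&(w[...,:2]<[.68,-.05]),-1)
Q=w[m];print(len(Q),Q.min(0),Q.max(0))
tg=(hsv[...,0]>18)&(hsv[...,0]<35)&(hsv[...,1]>120)
for s in('top','scene'):
    p,d,w=load(s);hsv=cv2.cvtColor(p,cv2.COLOR_BGR2HSV)
    m=(hsv[...,0]>19)&(hsv[...,0]<35)&(hsv[...,1]>110)&np.all((w>[.5,-.45,.04])&(w<[.7,-.05,.12]),-1)
    print(s,m.sum(),w[m].mean(0) if m.any() else 0)
E
```

```text
sqscene 480 n [ 0.7343 -0.3028  0.6075] lean 37.41088423073001 yaw -22.411935924508725 WH [0.0967 0.0943] topmid [0.4899 0.2692 0.1699] botmid [0.5428 0.2473 0.0951]
archscene 1231 n [0.8965 0.1866 0.4019] lean 23.69655971139753 yaw 11.757783786863925 WH [0.0997 0.1055] topmid [ 0.5521 -0.3691  0.172 ] botmid [ 0.5936 -0.3605  0.0754]
tallscene 917 n [0.8948 0.1874 0.4051] lean 23.899380953031418 yaw 11.828039080313232 WH [0.0801 0.1139] topmid [ 0.5245 -0.2543  0.1797] botmid [ 0.5697 -0.2448  0.0756]
sqtop 129 n [-0.6956  0.2847  0.6596] lean 41.27267752521049 yaw -202.256614654678 WH [0.0941 0.0135] topmid [0.4896 0.2678 0.1711] botmid [0.4813 0.2712 0.161 ]
archtop 654 n [0.8906 0.1918 0.4125] lean 24.359690352382543 yaw 12.151284045314867 WH [0.0973 0.1082] topmid [ 0.55   -0.3689  0.173 ] botmid [ 0.5936 -0.3595  0.0744]
talltop 615 n [0.8912 0.1885 0.4125] lean 24.36413013576714 yaw 11.942614365409625 WH [0.079  0.1159] topmid [ 0.5225 -0.2548  0.1805] botmid [ 0.5693 -0.2449  0.0749]
1610 [ 0.4943 -0.4296  0.0598] [ 0.6227 -0.0669  0.1254]
top 22 [ 0.5622 -0.1368  0.0773]
scene 28 [ 0.5618 -0.125   0.0763]
```

View pics/c2.png

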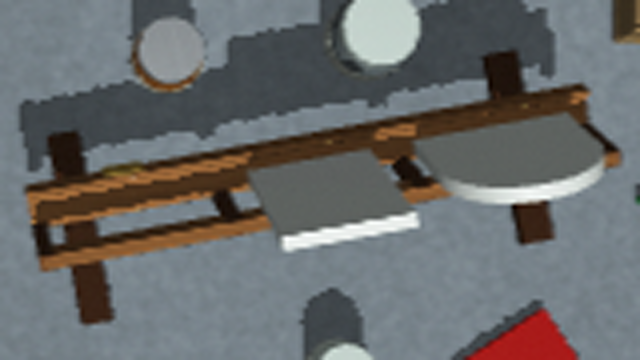

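```bash
cat > plan.py <<'E'
from h import *
from scipy.spatial.transform import Rotation as Ro
np.set_printoptions(precision=3,suppress=True)
Y=np.radians
def frame(yaw,lean):
    return Ro.from_euler('ZY',[yaw,-lean],degrees=True).as_matrix() # tile axes x,y,z
EA=(np.array([.5409,.2482,.0905]),frame(-22.4,38.))
TAG=(np.array([.5409,-.1303,.070]),frame(11.9,24.))
AR=(np.array([.5903,-.3607,.070]),frame(11.9,24.))
SG=-1  # tool y = SG*tile x
def tool(T,up,out=0,side=0,lift=0):
    o,R=T; x,y,z=R.T
    return o+z*up+x*out+y*side+[0,0,lift], np.c_[SG*np.cross(x,-z)*1.0,SG*x,-z]
def plan(target,N,state=None):
    p,Rt=target; s=env.observe(); p0=np.array(s['position']);R0=np.array(s['tool_rot']).reshape(3,3)
    w=Ro.from_matrix(R0.T@Rt).as_rotvec()/N; r=Ro.from_rotvec(w).as_matrix()
    A=sum(np.linalg.matrix_power(r,k) for k in range(N))
    v=np.linalg.solve(A,R0.T@(np.array(p)-p0))
    print('t',s['time_s'],'rows',N,'turn',np.degrees(w)/5,'xyz',v*1000/50,'| dp',p-p0,'deg',np.degrees(np.linalg.norm(w)*N),'tgt',p,'q',np.array(s['q']),'F',np.array(s['ft_force']),'gw',s['grip_width'],s['gripper_force'])
E
python3 - <<'E'
from plan import *
import plan as P
print(np.array(env.observe()['tool_rot']))
for s in(1,-1):
    P.SG=s; P.plan(tool(EA,67+0 and .067+.09),10)
E
```

```text
[[-0.961  0.275 -0.001]
 [ 0.275  0.961 -0.001]
 [ 0.    -0.001 -1.   ]]
t 0.1 rows 10 turn [-0.571 -0.636  1.851] xyz [-0.802  0.261  0.199] | dp [ 0.3   -0.243 -0.017] deg 101.91616422883625 tgt [0.452 0.285 0.214] q [ 61.69   21.836  74.379   0.001  83.858 -12.336] F [0.133 0.203 0.455] gw 0.0852917887016077 0.0
t 0.1 rows 10 turn [ 0.618 -0.554 -1.605] xyz [-0.407 -0.695  0.286] | dp [ 0.3   -0.243 -0.017] deg 90.32070186981136 tgt [0.452 0.285 0.214] q [ 61.69   21.836  74.379   0.001  83.858 -12.336] F [0.133 0.203 0.455] gw 0.0852917887016077 0.0
```

```bash
sed -i 's/^SG=-1/SG=1/' plan.py; python3 - <<'E'
from plan import *
plan(tool(EA,.067+.09,lift=.03),24)
E
```

```text
t 0.1 rows 24 turn [-0.238 -0.265  0.771] xyz [-0.333  0.131  0.066] | dp [ 0.3   -0.243  0.013] deg 101.91616422883627 tgt [0.452 0.285 0.244] q [ 61.69   21.836  74.379   0.001  83.858 -12.336] F [0.133 0.203 0.455] gw 0.0852917887016077 0.0
```

Emit:
arm_command:
  turn:
    - [-0.238,-0.265,0.771]
    - [-0.238,-0.265,0.771]
    - [-0.238,-0.265,0.771]
    - [-0.238,-0.265,0.771]
    - [-0.238,-0.265,0.771]
    - [-0.238,-0.265,0.771]
    - [-0.238,-0.265,0.771]
    - [-0.238,-0.265,0.771]
    - [-0.238,-0.265,0.771]
    - [-0.238,-0.265,0.771]
    - [-0.238,-0.265,0.771]
    - [-0.238,-0.265,0.771]
  xyz:
    - [-0.333,0.131,0.066]
    - [-0.333,0.131,0.066]
    - [-0.333,0.131,0.066]
    - [-0.333,0.131,0.066]
    - [-0.333,0.131,0.066]
    - [-0.333,0.131,0.066]
    - [-0.333,0.131,0.066]
    - [-0.333,0.131,0.066]
    - [-0.333,0.131,0.066]
    - [-0.333,0.131,0.066]
    - [-0.333,0.131,0.066]
    - [-0.333,0.131,0.066]
  claw: [60,60,60,60,60,60,60,60,60,60,60,60]
  squeeze: 40

```text
time_s: 1.3
position: [0.356, 0.472, 0.2213]
tool_rot: [[-0.428, 0.831, 0.355], [0.891, 0.453, 0.015], [-0.148, 0.323, -0.935]]
ft_force: [0.5, 0.5, 0.7]
grip_width: 0.0599
gripper_force: 0.0
```

```bash
python3 - <<'E'
from plan import *
plan(tool(EA,.067+.09,lift=.03),12)
E
```

```text
t 1.3 rows 12 turn [-0.237 -0.265  0.768] xyz [-0.332  0.13   0.066] | dp [ 0.096 -0.187  0.023] deg 50.78368234728242 tgt [0.452 0.285 0.244] q [ 47.913  21.801  78.986 -16.217  65.196  25.851] F [0.465 0.478 0.682] gw 0.059884610823264114 0.0
```

Emit:
arm_command:
  turn:
    - [-0.237,-0.265,0.768]
    - [-0.237,-0.265,0.768]
    - [-0.237,-0.265,0.768]
    - [-0.237,-0.265,0.768]
    - [-0.237,-0.265,0.768]
    - [-0.237,-0.265,0.768]
    - [-0.237,-0.265,0.768]
    - [-0.237,-0.265,0.768]
    - [-0.237,-0.265,0.768]
    - [-0.237,-0.265,0.768]
    - [-0.237,-0.265,0.768]
    - [-0.237,-0.265,0.768]
  xyz:
    - [-0.332,0.13,0.066]
    - [-0.332,0.13,0.066]
    - [-0.332,0.13,0.066]
    - [-0.332,0.13,0.066]
    - [-0.332,0.13,0.066]
    - [-0.332,0.13,0.066]
    - [-0.332,0.13,0.066]
    - [-0.332,0.13,0.066]
    - [-0.332,0.13,0.066]
    - [-0.332,0.13,0.066]
    - [-0.332,0.13,0.066]
    - [-0.332,0.13,0.066]
  claw: [40,40,40,40,40,40,40,40,40,40,40,40]

```text
time_s: 2.5
position: [0.4515, 0.285, 0.2442]
tool_rot: [[0.381, 0.728, 0.569], [0.925, -0.3, -0.235], [0.0, 0.616, -0.788]]
ft_force: [-0.7, 0.0, -0.2]
grip_width: 0.0397
gripper_force: 0.0
```

```bash
python3 - <<'E'
from fit import *
import plan
grab('wrist','w1')
for s in (['w1'],['scene']): rep('sq',s,[.4,.18,.09],[.65,.33,.22],sat=255,vmin=100)
plan.plan(plan.tool(plan.EA,.067+.06),6)
E
```

```text
sq 1966 n [ 0.679 -0.28   0.678] lean 42.70569205887626 yaw -22.394541918325828 WH [0.095 0.099] topmid [0.485 0.272 0.168] botmid [0.547 0.246 0.095]
sq 499 n [ 0.729 -0.298  0.616] lean 38.04424734336939 yaw -22.26868510504039 WH [0.097 0.096] topmid [0.49  0.269 0.17 ] botmid [0.544 0.247 0.094]
t 2.55 rows 6 turn [ 0.002  0.005 -0.006] xyz [ 0.006 -0.063  0.178] | dp [ 0.017 -0.005 -0.054] deg 0.24494162058714788 tgt [0.469 0.278 0.191] q [ 33.695  15.089  92.044 -38.201  56.047  73.502] F [-0.276 -0.768 -0.51 ] gw 0.03983556030644141 0.0
```

View pics/w1.png

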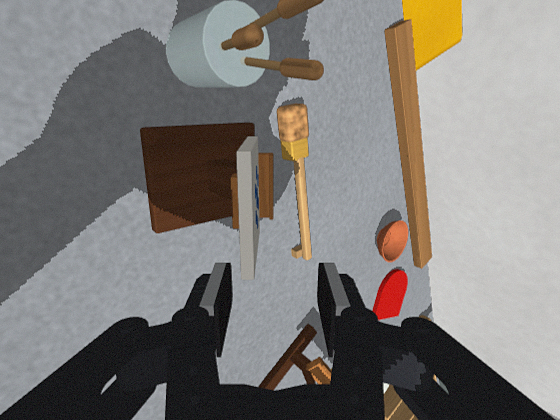

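The wrist picture shows the tile's top edge running from (247,140) to (247,275). The fingers are at (215,310) and (330,310), and the brushes are clear at upper left.

Emit:
arm_command:
  turn:
    - [0,0,0]
    - [0,0,0]
    - [0,0,0]
    - [0,0,0]
    - [0,0,0]
    - [0,0,0]
  xyz:
    - [0.006,-0.063,0.178]
    - [0.006,-0.063,0.178]
    - [0.006,-0.063,0.178]
    - [0.006,-0.063,0.178]
    - [0.006,-0.063,0.178]
    - [0.006,-0.063,0.178]
  claw: [34,34,34,34,34,34]

```text
time_s: 3.15
position: [0.4691, 0.2807, 0.1898]
tool_rot: [[0.378, 0.73, 0.569], [0.926, -0.298, -0.233], [-0.001, 0.615, -0.788]]
ft_force: [0.4, -0.4, -0.7]
grip_width: 0.0341
gripper_force: 0.0
```

```bash
cat > chk.py <<'E'
from fit import *
import plan as P
def chk(name,T,H,half):
    "expected front/back top-edge corners, drawn into the wrist picture"
    grab('wrist',name); z=np.load(f'pics/{name}.npz'); o,R=T
    im=z['p'].copy()
    pts=np.array([o+R@[a,b,H] for a in(.005,-.005) for b in(-half,half)])
    uv=cv2.projectPoints(pts,z['r'],z['t'],z['K'],None)[0][:,0]
    for q in uv: cv2.circle(im,tuple(int(round(i)) for i in q),3,(0,0,255),1)
    print('uv front-,front+,back-,back+',uv.tolist()); cv2.imwrite(f'pics/{name}m.png',im)
E
python3 - <<'E'
from chk import *
chk('w2',P.EA,.096,.048)
P.plan(P.tool(P.EA,.067),6)
E
```

```text
uv front-,front+,back-,back+ [[284.33732642167087, 328.39554257918724], [286.67264530565103, 171.19301300318642], [267.7479742547323, 328.33336142458654], [267.28116491084336, 171.1217153250826]]
t 3.2 rows 6 turn [-0.004  0.001  0.007] xyz [-0.007  0.006  0.195] | dp [ 0.034 -0.016 -0.045] deg 0.2327777684656252 tgt [0.503 0.264 0.143] q [ 32.038  19.796  95.68  -41.799  48.573  78.239] F [-0.331 -0.196 -1.205] gw 0.033846287112024205 0.0
```

View pics/w2m.png

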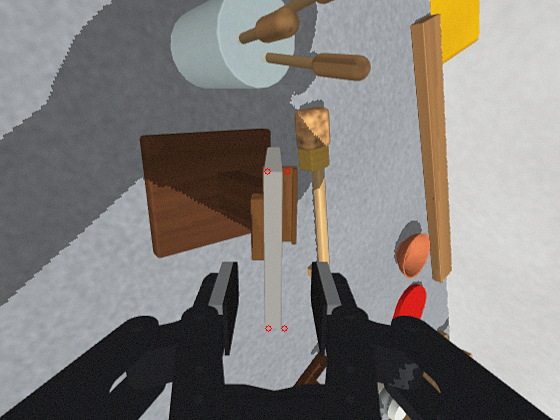

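Predicted and seen top edge agree within about 3 px (about 2 mm towards the back). I shift the target 1.5 mm and go down.

Emit:
arm_command:
  turn:
    - [0,0,0]
    - [0,0,0]
    - [0,0,0]
    - [0,0,0]
    - [0,0,0]
    - [0,0,0]
    - [0,0,0]
    - [0,0,0]
    - [0,0,0]
    - [0,0,0]
    - [0,0,0]
    - [0,0,0]
  xyz:
    - [-0.007,0.001,0.195]
    - [-0.007,0.001,0.195]
    - [-0.007,0.001,0.195]
    - [-0.007,0.001,0.195]
    - [-0.007,0.001,0.195]
    - [-0.007,0.001,0.195]
    - [0,0,0]
    - [0,0,0]
    - [0,0,0]
    - [0,0,0]
    - [0,0,0]
    - [0,0,0]
  claw: [34,34,34,34,34,34,30,24,18,14,10,6]

```text
time_s: 4.4
position: [0.501, 0.2654, 0.1448]
tool_rot: [[0.378, 0.73, 0.569], [0.926, -0.298, -0.232], [0.0, 0.615, -0.789]]
ft_force: [-4.8, 2.7, 2.2]
grip_width: 0.0092
gripper_force: 39.5
```

Emit:
arm_command:
  turn:
    - [0,0,0]
    - [0,0,0]
    - [0,0,0]
  xyz:
    - [0,0,0]
    - [0,0,0]
    - [0,0,0]
  claw: [2,0,0]

```text
time_s: 4.7
position: [0.501, 0.2654, 0.1448]
tool_rot: [[0.378, 0.73, 0.569], [0.926, -0.298, -0.232], [0.0, 0.615, -0.789]]
ft_force: [-3.7, 3.5, 0.8]
grip_width: 0.0092
gripper_force: 39.6
```

Emit:
arm_command:
  turn:
    - [0,0,0]
    - [0,0,0]
    - [0,0,0]
    - [0,0,0]
    - [0,0,0]
    - [0,0,0]
    - [0,0,0]
    - [0,0,0]
  xyz:
    - [0,0.02,-0.06]
    - [0,0.02,-0.1]
    - [0,0.02,-0.2]
    - [0,0.02,-0.25]
    - [0,0,-0.35]
    - [0,0,-0.4]
    - [0,0.1,-0.4]
    - [0,0.2,-0.4]
  claw: [0,0,0,0,0,0,0,0]

```text
time_s: 5.5
position: [0.4526, 0.2849, 0.2429]
tool_rot: [[0.378, 0.73, 0.569], [0.926, -0.298, -0.232], [-0.0, 0.615, -0.789]]
ft_force: [1.4, 0.4, -1.7]
grip_width: 0.0091
gripper_force: 39.0
```

```bash
python3 - <<'E'
from plan import *
d=EA[1].T@(np.array([.501,.2654,.1448])-EA[0]);print('grip in tile',d)
plan(tool(TAG,.0655+.09,out=.006,lift=.06),22)
E
```

```text
grip in tile [-0.001  0.001  0.07 ]
t 5.5 rows 22 turn [ 0.123  0.16  -0.266] xyz [-0.39   0.072  0.016] | dp [ 0.032 -0.427  0.032] deg 36.746373345734625 tgt [ 0.484 -0.142  0.274] q [ 33.638  15.247  91.997 -38.02   55.709  73.039] F [ 1.43   0.408 -1.677] gw 0.009094221390535489 38.983315229415894
```

Emit:
arm_command:
  turn:
    - [0.123,0.16,-0.266]
    - [0.123,0.16,-0.266]
    - [0.123,0.16,-0.266]
    - [0.123,0.16,-0.266]
    - [0.123,0.16,-0.266]
    - [0.123,0.16,-0.266]
    - [0.123,0.16,-0.266]
    - [0.123,0.16,-0.266]
    - [0.123,0.16,-0.266]
    - [0.123,0.16,-0.266]
    - [0.123,0.16,-0.266]
  xyz:
    - [-0.39,0.072,0.016]
    - [-0.39,0.072,0.016]
    - [-0.39,0.072,0.016]
    - [-0.39,0.072,0.016]
    - [-0.39,0.072,0.016]
    - [-0.39,0.072,0.016]
    - [-0.39,0.072,0.016]
    - [-0.39,0.072,0.016]
    - [-0.39,0.072,0.016]
    - [-0.39,0.072,0.016]
    - [-0.39,0.072,0.016]
  claw: [0,0,0,0,0,0,0,0,0,0,0]

```text
time_s: 6.6
position: [0.436, 0.0682, 0.2604]
tool_rot: [[0.088, 0.854, 0.512], [0.996, -0.066, -0.061], [-0.018, 0.516, -0.857]]
ft_force: [-0.4, 0.3, -2.3]
grip_width: 0.0095
gripper_force: 39.0
```

Emit:
arm_command:
  turn:
    - [0.123,0.16,-0.266]
    - [0.123,0.16,-0.266]
    - [0.123,0.16,-0.266]
    - [0.123,0.16,-0.266]
    - [0.123,0.16,-0.266]
    - [0.123,0.16,-0.266]
    - [0.123,0.16,-0.266]
    - [0.123,0.16,-0.266]
    - [0.123,0.16,-0.266]
    - [0.123,0.16,-0.266]
    - [0.123,0.16,-0.266]
  xyz:
    - [-0.39,0.072,0.016]
    - [-0.39,0.072,0.016]
    - [-0.39,0.072,0.016]
    - [-0.39,0.072,0.016]
    - [-0.39,0.072,0.016]
    - [-0.39,0.072,0.016]
    - [-0.39,0.072,0.016]
    - [-0.39,0.072,0.016]
    - [-0.39,0.072,0.016]
    - [-0.39,0.072,0.016]
    - [-0.39,0.072,0.016]
  claw: [0,0,0,0,0,0,0,0,0,0,0]

```text
time_s: 7.7
position: [0.485, -0.1432, 0.274]
tool_rot: [[-0.208, 0.893, 0.399], [0.978, 0.19, 0.084], [-0.001, 0.407, -0.913]]
ft_force: [0.0, -0.2, -1.1]
grip_width: 0.0096
gripper_force: 38.9
```

```bash
python3 - <<'E'
from fit import *
import plan as P
for n in('scene','wrist'): grab(n,n+'3')
rep('sq',['scene3'],[.4,-.22,.12],[.65,-.04,.32],sat=255,vmin=90)
s=env.observe();print('tool',np.array(s['position']), 'expected tile origin',np.array(s['position'])+np.array(s['tool_rot'])[:,2]*.07)
P.plan(P.tool(P.TAG,.070+.02,out=.005,side=.001),12)
a=cv2.imread('pics/scene3.png');w=cv2.imread('pics/wrist3.png')
o=np.zeros((400,800,3),np.uint8);o[:300,:400]=cv2.resize(w,(400,300));o[:,400:]=cv2.resize(a[80:300,150:370],(400,400),interpolation=cv2.INTER_CUBIC);cv2.imwrite('pics/m3.png',o)
E
```

```text
sq 797 n [0.896 0.194 0.398] lean 23.48002609554923 yaw 12.235172682659979 WH [0.097 0.095] topmid [ 0.481 -0.147  0.302] botmid [ 0.518 -0.139  0.215]
tool [ 0.486 -0.145  0.274] expected tile origin [ 0.514 -0.139  0.21 ]
t 7.8 rows 12 turn [ 0.001  0.002 -0.   ] xyz [ 0.006 -0.043  0.199] | dp [ 0.024  0.009 -0.12 ] deg 0.12314018035046477 tgt [ 0.509 -0.136  0.154] q [-39.777   7.351  91.182  20.224  67.237 -57.184] F [ 0.254  0.072 -1.756] gw 0.009253703957333728 38.98858666419983
```

View pics/m3.png

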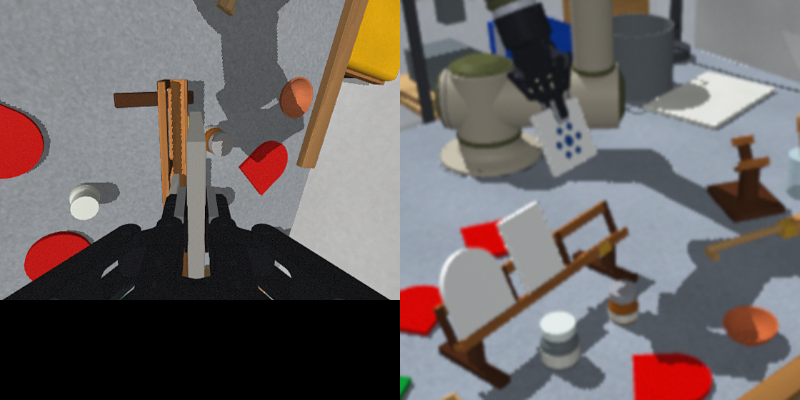

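The tile hangs square in the fingers, the tall tile and arch are undisturbed, and the easel is empty. Lowering it into the tagged bay.

Emit:
arm_command:
  turn:
    - [0,0,0]
    - [0,0,0]
    - [0,0,0]
    - [0,0,0]
    - [0,0,0]
    - [0,0,0]
    - [0,0,0]
    - [0,0,0]
    - [0,0,0]
    - [0,0,0]
    - [0,0,0]
    - [0,0,0]
  xyz:
    - [0.006,-0.043,0.199]
    - [0.006,-0.043,0.199]
    - [0.006,-0.043,0.199]
    - [0.006,-0.043,0.199]
    - [0.006,-0.043,0.199]
    - [0.006,-0.043,0.199]
    - [0.006,-0.043,0.199]
    - [0.006,-0.043,0.199]
    - [0.006,-0.043,0.199]
    - [0.006,-0.043,0.199]
    - [0.006,-0.043,0.199]
    - [0.006,-0.043,0.199]
  claw: [0,0,0,0,0,0,0,0,0,0,0,0]

```text
time_s: 9.0
position: [0.509, -0.1344, 0.1526]
tool_rot: [[-0.205, 0.894, 0.399], [0.979, 0.187, 0.083], [-0.0, 0.407, -0.913]]
ft_force: [0.2, 0.2, -2.1]
grip_width: 0.0095
gripper_force: 39.1
```

```bash
python3 - <<'E'
from fit import *
import plan as P
grab('scene','s4')
rep('sq',['s4'],[.4,-.205,.09],[.65,-.04,.32],sat=80,vmin=90)
s=env.observe();print('expected tile origin',np.array(s['position'])+np.array(s['tool_rot'])[:,2]*.07)
P.plan(P.tool(P.TAG,.070+.003,out=.005,side=.001),6)
E
```

```text
sq 650 n [0.899 0.191 0.394] lean 23.207559023664057 yaw 11.972525303898124 WH [0.097 0.207] topmid [ 0.461 -0.147  0.284] botmid [ 0.541 -0.13   0.094]
expected tile origin [ 0.536 -0.128  0.087]
t 9.05 rows 6 turn [-0.002 -0.002 -0.003] xyz [-0.007  0.005  0.048] | dp [ 0.007 -0.    -0.012] deg 0.13801910770039488 tgt [ 0.516 -0.135  0.139] q [-36.634  17.193 101.033  24.179  48.066 -62.578] F [-0.849  0.183 -4.386] gw 0.009811771335823642 38.982641100883484
```

Emit:
arm_command:
  turn:
    - [0,0,0]
    - [0,0,0]
    - [0,0,0]
    - [0,0,0]
    - [0,0,0]
    - [0,0,0]
    - [0,0,0]
    - [0,0,0]
  xyz:
    - [-0.007,0.005,0.048]
    - [-0.007,0.005,0.048]
    - [-0.007,0.005,0.048]
    - [-0.007,0.005,0.048]
    - [-0.007,0.005,0.048]
    - [-0.007,0.005,0.04]
    - [0,0,0.02]
    - [0,0,0]
  claw: [0,0,0,0,0,0,0,0]

```text
time_s: 9.85
position: [0.5166, -0.1349, 0.1403]
tool_rot: [[-0.205, 0.894, 0.398], [0.979, 0.187, 0.084], [0.0, 0.407, -0.913]]
ft_force: [-0.6, 0.3, -0.8]
grip_width: 0.0088
gripper_force: 39.0
```

Emit:
arm_command:
  turn:
    - [0,0,0]
    - [0,0,0]
    - [0,0,0]
  xyz:
    - [0,0,0.02]
    - [0,0,0.02]
    - [0,0,0]
  claw: [0,0,0]

```text
time_s: 10.15
position: [0.5174, -0.1348, 0.1385]
tool_rot: [[-0.205, 0.894, 0.399], [0.979, 0.187, 0.083], [0.0, 0.407, -0.913]]
ft_force: [-0.8, 0.4, -2.8]
grip_width: 0.0095
gripper_force: 39.0
```

Emit:
arm_command:
  turn:
    - [0,0,0]
    - [0,0,0]
    - [0,0,0]
  xyz:
    - [0,0,0.02]
    - [0,0,0.02]
    - [0,0,0]
  claw: [0,0,0]

```text
time_s: 10.45
position: [0.5182, -0.1346, 0.1366]
tool_rot: [[-0.205, 0.894, 0.398], [0.979, 0.187, 0.084], [0.0, 0.407, -0.913]]
ft_force: [0.7, 0.4, -1.4]
grip_width: 0.0095
gripper_force: 39.0
```

Emit:
arm_command:
  turn:
    - [0,0,0]
    - [0,0,0]
  xyz:
    - [0,0,0.015]
    - [0,0,0]
  claw: [0,0]

```text
time_s: 10.65
position: [0.5185, -0.1346, 0.136]
tool_rot: [[-0.205, 0.894, 0.399], [0.979, 0.187, 0.083], [-0.0, 0.407, -0.913]]
ft_force: [-0.4, -0.2, -2.1]
grip_width: 0.0093
gripper_force: 39.0
```

Still only the tile's weight (about 2 N), so I continue in small steps.

Emit:
arm_command:
  turn:
    - [0,0,0]
    - [0,0,0]
  xyz:
    - [0,0,0.02]
    - [0,0,0]
  claw: [0,0]

```text
time_s: 10.85
position: [0.519, -0.1346, 0.1352]
tool_rot: [[-0.205, 0.894, 0.399], [0.979, 0.187, 0.083], [-0.0, 0.407, -0.913]]
ft_force: [-0.1, -0.5, -0.5]
grip_width: 0.0092
gripper_force: 39.3
```

Emit:
arm_command:
  turn:
    - [0,0,0]
    - [0,0,0]
  xyz:
    - [0,0,0.015]
    - [0,0,0]
  claw: [0,0]

```text
time_s: 11.05
position: [0.5191, -0.1346, 0.1352]
tool_rot: [[-0.205, 0.894, 0.399], [0.979, 0.188, 0.083], [-0.001, 0.408, -0.913]]
ft_force: [-7.5, -1.0, 8.6]
grip_width: 0.0096
gripper_force: 41.0
```

Ledge contact (about 11 N). Back to the rail now.

Emit:
arm_command:
  turn:
    - [0,0,0]
    - [0,0,0]
    - [0,0,0]
    - [0,0,0]
    - [0,0,0]
  xyz:
    - [0,0,-0.015]
    - [0,-0.02,0]
    - [0,-0.02,0]
    - [0,-0.02,0]
    - [0,0,0]
  claw: [0,0,0,0,0]

```text
time_s: 11.55
position: [0.5163, -0.1352, 0.134]
tool_rot: [[-0.205, 0.894, 0.399], [0.979, 0.187, 0.083], [-0.0, 0.408, -0.913]]
ft_force: [-0.4, -0.2, 0.6]
grip_width: 0.0092
gripper_force: 39.5
```

Emit:
arm_command:
  turn:
    - [0,0,0]
    - [0,0,0]
    - [0,0,0]
  xyz:
    - [0,-0.02,0]
    - [0,-0.01,0]
    - [0,0,0]
  claw: [0,0,0]

```text
time_s: 11.85
position: [0.5149, -0.1354, 0.1333]
tool_rot: [[-0.205, 0.894, 0.399], [0.979, 0.187, 0.083], [-0.0, 0.407, -0.913]]
ft_force: [-0.1, -0.4, 1.6]
grip_width: 0.0094
gripper_force: 39.5
```

Emit:
arm_command:
  turn:
    - [0,0,0]
    - [0,0,0]
    - [0,0,0]
  xyz:
    - [0,-0.015,0]
    - [0,-0.015,0]
    - [0,0,0]
  claw: [0,0,0]

```text
time_s: 12.15
position: [0.5137, -0.1356, 0.1328]
tool_rot: [[-0.205, 0.894, 0.399], [0.979, 0.187, 0.083], [-0.0, 0.408, -0.913]]
ft_force: [2.3, -0.8, 2.3]
grip_width: 0.0094
gripper_force: 39.5
```

```bash
python3 - <<'E'
from fit import *
import plan as P
grab('scene','s5')
for s,lo,hi in(('s5',[.4,-.205,.09],[.65,-.04,.165]),('s5',[.45,-.31,.09],[.65,-.205,.172])): rep('t',[s],lo,hi,sat=90,vmin=90)
s=env.observe();R=P.TAG[1];print('tcp in tag',R.T@(np.array(s['position'])-P.TAG[0]),s['ft_force'])
# plane offset between square and tall fronts
a=fit(['s5'],[.4,-.205,.09],[.65,-.04,.165],sat=90);b=fit(['s5'],[.45,-.31,.09],[.65,-.205,.172])
print('front offset sq-tall mm',(a[1]-b[1])@b[2]*1000)
E
```

```text
t 517 n [0.895 0.191 0.402] lean 23.703073347350035 yaw 12.046760363180994 WH [0.097 0.077] topmid [ 0.509 -0.138  0.161] botmid [ 0.539 -0.132  0.09 ]
t 728 n [0.894 0.187 0.406] lean 23.98020611116796 yaw 11.832270455444728 WH [0.081 0.088] topmid [ 0.528 -0.254  0.171] botmid [ 0.563 -0.247  0.091]
tcp in tag [0.    0.    0.069] [2.213 0.468 2.935]
front offset sq-tall mm -0.3621215198163197
```

The square tile's front is flush with the tall tile's, so it is seated. Releasing.

Emit:
arm_command:
  turn:
    - [0,0,0]
    - [0,0,0]
    - [0,0,0]
    - [0,0,0]
    - [0,0,0]
    - [0,0,0]
    - [0,0,0]
    - [0,0,0]
    - [0,0,0]
    - [0,0,0]
    - [0,0,0]
    - [0,0,0]
  xyz:
    - [0,0,0]
    - [0,0,0]
    - [0,0,0]
    - [0,0,0]
    - [0,0,0]
    - [0,0,0]
    - [0,0,0]
    - [0,0,0]
    - [0,0,-0.2]
    - [0,0,-0.4]
    - [0,0,-0.6]
    - [0,0,-0.8]
  claw: [11,13,15,18,22,26,30,34,34,34,34,34]

```text
time_s: 13.4
position: [0.4727, -0.1436, 0.2246]
tool_rot: [[-0.205, 0.895, 0.397], [0.979, 0.187, 0.085], [0.002, 0.406, -0.914]]
ft_force: [0.0, -0.2, 1.0]
grip_width: 0.0338
gripper_force: 0.0
```

```bash
python3 - <<'E'
from fit import *
import plan as P
grab('scene','s6')
for lo,hi in(([.4,-.205,.07],[.65,-.04,.19]),([.45,-.31,.06],[.65,-.205,.2]),([.48,-.44,.06],[.65,-.305,.22])):
    c,n,y,z,uv=rep('t',['s6'],lo,hi,sat=90,vmin=90)
P.plan(P.tool(P.AR,.083+.06,out=-.001,lift=.04),12)
E
```

```text
t 717 n [0.897 0.183 0.403] lean 23.78890310673046 yaw 11.528102655790647 WH [0.097 0.094] topmid [ 0.508 -0.138  0.161] botmid [ 0.546 -0.131  0.075]
t 927 n [0.896 0.178 0.406] lean 23.98112403673095 yaw 11.21753546523881 WH [0.08  0.113] topmid [ 0.525 -0.254  0.179] botmid [ 0.57  -0.245  0.076]
t 1229 n [0.894 0.189 0.405] lean 23.913238029842688 yaw 11.936955484948896 WH [0.1   0.106] topmid [ 0.552 -0.369  0.172] botmid [ 0.594 -0.36   0.075]
t 13.45 rows 12 turn [0.005 0.006 0.001] xyz [-0.392  0.023 -0.005] | dp [ 0.06  -0.228  0.009] deg 0.4911560841803557 tgt [ 0.532 -0.373  0.24 ] q [-41.017   8.356  97.674  21.907  60.314 -61.584] F [ 0.804 -0.007  7.218] gw 0.03405960245889205 0.0
```

Emit:
arm_command:
  turn:
    - [0,0,0]
    - [0,0,0]
    - [0,0,0]
    - [0,0,0]
    - [0,0,0]
    - [0,0,0]
    - [0,0,0]
    - [0,0,0]
    - [0,0,0]
    - [0,0,0]
    - [0,0,0]
    - [0,0,0]
  xyz:
    - [-0.392,0.023,-0.1]
    - [-0.392,0.023,-0.1]
    - [-0.392,0.023,-0.1]
    - [-0.392,0.023,-0.1]
    - [-0.392,0.023,0]
    - [-0.392,0.023,0]
    - [-0.392,0.023,0]
    - [-0.392,0.023,0]
    - [-0.392,0.023,0.1]
    - [-0.392,0.023,0.1]
    - [-0.392,0.023,0.1]
    - [-0.392,0.023,0.1]
  claw: [34,34,34,34,34,34,34,34,34,34,34,34]

```text
time_s: 14.65
position: [0.5342, -0.3724, 0.23]
tool_rot: [[-0.205, 0.894, 0.399], [0.979, 0.187, 0.083], [-0.001, 0.407, -0.913]]
ft_force: [0.8, 0.7, 0.2]
grip_width: 0.034
gripper_force: 0.0
```

```bash
python3 - <<'E'
from chk import *
P.plan(P.tool(P.AR,.083+.05,out=-.001),6)
E
```

```text
t 14.65 rows 6 turn [ 0.001  0.002 -0.002] xyz [-0.    -0.046  0.122] | dp [ 0.002  0.    -0.039] deg 0.09853068955990567 tgt [ 0.536 -0.372  0.191] q [-53.979  26.223  71.077  22.765  73.612 -70.546] F [0.764 0.744 0.185] gw 0.03400779050879963 0.0
```

Emit:
arm_command:
  turn:
    - [0,0,0]
    - [0,0,0]
    - [0,0,0]
    - [0,0,0]
    - [0,0,0]
    - [0,0,0]
  xyz:
    - [0,-0.046,0.122]
    - [0,-0.046,0.122]
    - [0,-0.046,0.122]
    - [0,-0.046,0.122]
    - [0,-0.046,0.122]
    - [0,-0.046,0.122]
  claw: [34,34,34,34,34,34]

```text
time_s: 15.25
position: [0.5364, -0.3708, 0.1902]
tool_rot: [[-0.205, 0.894, 0.399], [0.979, 0.187, 0.083], [-0.0, 0.407, -0.913]]
ft_force: [0.5, -0.1, 0.6]
grip_width: 0.0341
gripper_force: 0.0
```

```bash
python3 - <<'E'
from chk import *
chk('w7',P.AR,.110,.005)
P.plan(P.tool(P.AR,.081,out=-.001),6)
E
```

```text
uv front-,front+,back-,back+ [[285.6359635372538, 268.96631905687127], [285.82573760747067, 251.99654654063906], [267.04875676987655, 268.97252978625266], [266.9178205769509, 252.0027884839571]]
t 15.3 rows 6 turn [-0.001 -0.002 -0.003] xyz [-0.005  0.003  0.167] | dp [ 0.021  0.003 -0.045] deg 0.10914012534279563 tgt [ 0.557 -0.368  0.144] q [-53.713  28.251  74.69   23.482  68.447 -72.603] F [ 0.413 -0.386 -1.666] gw 0.03401304215235588 0.0
```

View pics/w7m.png

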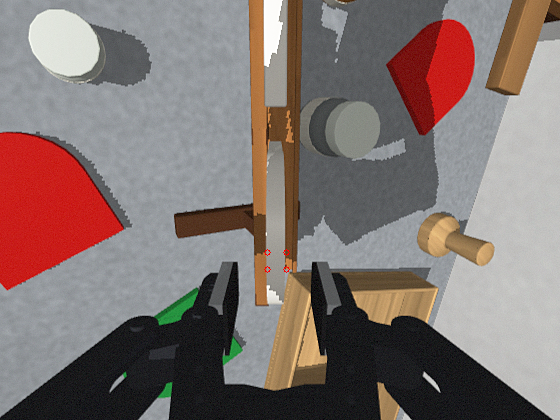

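```bash
python3 - <<'E'
from chk import *
z=np.load('pics/w7.npz');o,R=P.AR
for h,b in((.06,-.05),(.06,.05),(.0954,-.0354),(.0954,.0354),(.11,0)):
    print(h,b,cv2.projectPoints(np.array([o+R@[0,b,h]]),z['r'],z['t'],z['K'],None)[0].ravel())
print(R[:,1])
p,d,w=load('w7')
T=(w-o)@R  # tile coords
m=(d>0)&(abs(T[...,0])<.012)&(T[...,2]>.02)&(T[...,2]<.115)&(abs(T[...,1])<.07)
Q=T[m];print(len(Q),Q.min(0),Q.max(0)); t=Q[Q[:,2]>.09];print('top band y',t[:,1].min(),t[:,1].max(),'x',np.percentile(t[:,0],[2,50,98]),'zmax',np.percentile(t[:,2],99))
E
```

```text
0.06 -0.05 [275.843 292.293]
0.06 0.05 [276.018 152.585]
0.0954 -0.0354 [276.125 302.581]
0.0954 0.0354 [276.303 189.315]
0.11 0 [276.357 260.557]
[-0.206  0.979  0.   ]
4404 [-0.012 -0.064  0.02 ] [0.004 0.07  0.112]
top band y -0.037851512780726494 0.04111982173282199 x [-0.005 -0.001  0.004] zmax 0.11097098844211334
```

The arch matches the model: top at 111 mm, centred within 2 mm, edge at x 267–286. Going down to grip it.

Emit:
arm_command:
  turn:
    - [0,0,0]
    - [0,0,0]
    - [0,0,0]
    - [0,0,0]
    - [0,0,0]
    - [0,0,0]
    - [0,0,0]
    - [0,0,0]
    - [0,0,0]
    - [0,0,0]
    - [0,0,0]
    - [0,0,0]
  xyz:
    - [0,0.003,0.167]
    - [0,0.003,0.167]
    - [0,0.003,0.167]
    - [0,0.003,0.167]
    - [0,0.003,0.167]
    - [0,0.003,0.167]
    - [0,0,0]
    - [0,0,0]
    - [0,0,0]
    - [0,0,0]
    - [0,0,0]
    - [0,0,0]
  claw: [34,34,34,34,34,34,30,24,18,14,10,6]

```text
time_s: 16.5
position: [0.5571, -0.3671, 0.1456]
tool_rot: [[-0.205, 0.894, 0.399], [0.979, 0.187, 0.083], [-0.001, 0.407, -0.913]]
ft_force: [-3.3, 0.1, 3.2]
grip_width: 0.0091
gripper_force: 39.9
```

Emit:
arm_command:
  turn:
    - [0,0,0]
    - [0,0,0]
    - [0,0,0]
  xyz:
    - [0,0,0]
    - [0,0,0]
    - [0,0,0]
  claw: [2,0,0]

```text
time_s: 16.8
position: [0.5571, -0.367, 0.1456]
tool_rot: [[-0.205, 0.894, 0.399], [0.979, 0.187, 0.083], [-0.001, 0.407, -0.913]]
ft_force: [-4.9, 0.0, 5.3]
grip_width: 0.0095
gripper_force: 40.5
```

Emit:
arm_command:
  turn:
    - [0,0,0]
    - [0,0,0]
    - [0,0,0]
    - [0,0,0]
    - [0,0,0]
    - [0,0,0]
    - [0,0,0]
    - [0,0,0]
  xyz:
    - [0,0.02,-0.06]
    - [0,0.02,-0.1]
    - [0,0.02,-0.2]
    - [0,0.02,-0.25]
    - [0,0,-0.35]
    - [0,0.1,-0.6]
    - [0,0.1,-0.6]
    - [0,0.1,-0.6]
  claw: [0,0,0,0,0,0,0,0]

```text
time_s: 17.6
position: [0.5185, -0.3747, 0.2812]
tool_rot: [[-0.205, 0.894, 0.399], [0.979, 0.187, 0.083], [-0.001, 0.407, -0.913]]
ft_force: [-0.8, -0.9, -3.0]
grip_width: 0.0094
gripper_force: 39.2
```

```bash
python3 - <<'E'
from plan import *
plan(tool(EA,.081+.09,out=.006,lift=.05),36)
E
```

```text
t 17.6 rows 36 turn [-0.075 -0.098  0.163] xyz [ 0.368 -0.059 -0.039] | dp [-0.071  0.661 -0.002] deg 36.86856484529922 tgt [0.448 0.287 0.279] q [-55.409  23.295  67.371  22.382  80.266 -69.295] F [-0.795 -0.879 -2.976] gw 0.009360200448118996 39.22241449356079
```

Emit:
arm_command:
  turn:
    - [-0.112,-0.147,0.245]
    - [-0.112,-0.147,0.245]
    - [-0.112,-0.147,0.245]
    - [-0.112,-0.147,0.245]
    - [-0.112,-0.147,0.245]
    - [-0.112,-0.147,0.245]
    - [-0.112,-0.147,0.245]
    - [-0.112,-0.147,0.245]
    - [-0.112,-0.147,0.245]
    - [-0.112,-0.147,0.245]
    - [-0.112,-0.147,0.245]
    - [-0.112,-0.147,0.245]
  xyz:
    - [0.55,-0.088,-0.058]
    - [0.55,-0.088,-0.058]
    - [0.55,-0.088,-0.058]
    - [0.55,-0.088,-0.058]
    - [0.55,-0.088,-0.058]
    - [0.55,-0.088,-0.058]
    - [0.55,-0.088,-0.058]
    - [0.55,-0.088,-0.058]
    - [0.55,-0.088,-0.058]
    - [0.55,-0.088,-0.058]
    - [0.55,-0.088,-0.058]
    - [0.55,-0.088,-0.058]
  claw: [0,0,0,0,0,0,0,0,0,0,0,0]

```text
time_s: 18.8
position: [0.4331, -0.05, 0.283]
tool_rot: [[0.094, 0.854, 0.512], [0.995, -0.071, -0.064], [-0.018, 0.516, -0.856]]
ft_force: [-0.3, -0.1, -3.6]
grip_width: 0.0092
gripper_force: 39.3
```

```bash
python3 - <<'E'
from plan import *
print('grip in arch',AR[1].T@(np.array([.5571,-.367,.1456])-AR[0]))
plan(tool(EA,.081+.09,out=.006,lift=.05),12)
E
```

```text
grip in arch [-0.     0.001  0.083]
t 18.8 rows 12 turn [-0.112 -0.147  0.244] xyz [ 0.554 -0.086 -0.059] | dp [ 0.015  0.337 -0.004] deg 18.337355474726657 tgt [0.448 0.287 0.279] q [-29.168  -5.203 105.052  14.268  51.829 -30.092] F [-0.307 -0.112 -3.584] gw 0.009235316127499844 39.260714650154114
```

Emit:
arm_command:
  turn:
    - [-0.112,-0.147,0.244]
    - [-0.112,-0.147,0.244]
    - [-0.112,-0.147,0.244]
    - [-0.112,-0.147,0.244]
    - [-0.112,-0.147,0.244]
    - [-0.112,-0.147,0.244]
    - [-0.112,-0.147,0.244]
    - [-0.112,-0.147,0.244]
    - [-0.112,-0.147,0.244]
    - [-0.112,-0.147,0.244]
    - [-0.112,-0.147,0.244]
    - [-0.112,-0.147,0.244]
  xyz:
    - [0.554,-0.086,-0.059]
    - [0.554,-0.086,-0.059]
    - [0.554,-0.086,-0.059]
    - [0.554,-0.086,-0.059]
    - [0.554,-0.086,-0.059]
    - [0.554,-0.086,-0.059]
    - [0.554,-0.086,-0.059]
    - [0.554,-0.086,-0.059]
    - [0.554,-0.086,-0.059]
    - [0.554,-0.086,-0.059]
    - [0.554,-0.086,-0.059]
    - [0.554,-0.086,-0.059]
  claw: [0,0,0,0,0,0,0,0,0,0,0,0]

```text
time_s: 20.0
position: [0.4479, 0.2867, 0.2789]
tool_rot: [[0.382, 0.729, 0.568], [0.924, -0.302, -0.234], [0.001, 0.615, -0.789]]
ft_force: [-0.1, -0.1, -1.7]
grip_width: 0.0092
gripper_force: 39.3
```

```bash
python3 - <<'E'
from fit import *
import plan as P
grab('scene','s8')
c,n,y,z,uv=rep('arch',['s8'],[.38,.17,.15],[.6,.36,.34],sat=60,vmin=100)
s=env.observe();e=np.array(s['position'])+np.array(s['tool_rot'])[:,2]*.083-P.EA[1][:,1]*.001
print('expected origin',e,'arch fit center y rel', (c+y*(uv[:,0].min()+uv[:,0].max())/2-e)@P.EA[1])
P.plan(P.tool(P.EA,.083+.02,out=.005,side=.001),12)
cv2.imwrite('pics/s8c.png',cv2.resize(cv2.imread('pics/s8.png')[60:260,240:440],(600,600),interpolation=cv2.INTER_CUBIC))
E
```

```text
arch 571 n [ 0.728 -0.299  0.616] lean 38.039638493146505 yaw -22.34565718302801 WH [0.1   0.104] topmid [0.44  0.289 0.299] botmid [0.499 0.265 0.218]
expected origin [0.496 0.27  0.213] arch fit center y rel [ 0.007 -0.003  0.047]
t 20.05 rows 12 turn [-0.001 -0.002 -0.002] xyz [-0.004 -0.052  0.179] | dp [ 0.037 -0.018 -0.104] deg 0.19275078351325586 tgt [0.486 0.272 0.175] q [ 34.428  13.338  88.218 -36.064  60.682  70.018] F [ 0.257  3.165 -3.938] gw 0.009420164768009736 39.23728287220001
```

View pics/s8c.png

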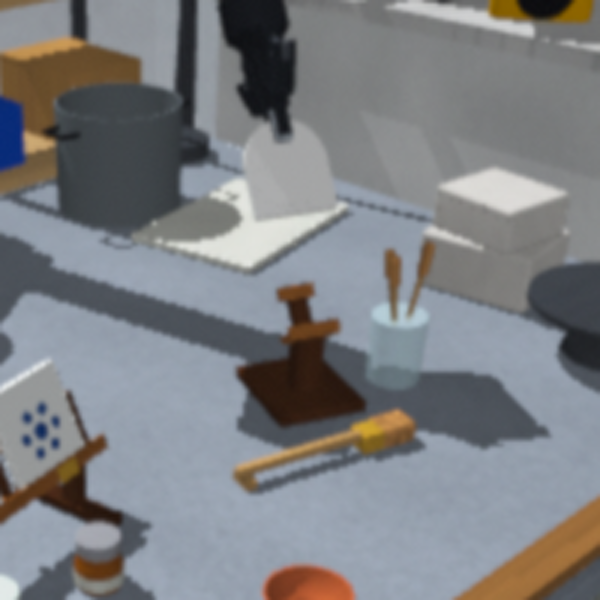

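The arch hangs upright at (290,175) and the easel is clear at (305,340). Lowering.

Emit:
arm_command:
  turn:
    - [0,0,0]
    - [0,0,0]
    - [0,0,0]
    - [0,0,0]
    - [0,0,0]
    - [0,0,0]
    - [0,0,0]
    - [0,0,0]
    - [0,0,0]
    - [0,0,0]
    - [0,0,0]
    - [0,0,0]
  xyz:
    - [-0.002,-0.052,0.179]
    - [-0.002,-0.052,0.179]
    - [-0.002,-0.052,0.179]
    - [-0.002,-0.052,0.179]
    - [-0.002,-0.052,0.179]
    - [-0.002,-0.052,0.179]
    - [-0.002,-0.052,0.179]
    - [-0.002,-0.052,0.179]
    - [-0.002,-0.052,0.179]
    - [-0.002,-0.052,0.179]
    - [-0.002,-0.052,0.179]
    - [-0.002,-0.052,0.179]
  claw: [0,0,0,0,0,0,0,0,0,0,0,0]

```text
time_s: 21.25
position: [0.4863, 0.2687, 0.1733]
tool_rot: [[0.38, 0.73, 0.568], [0.925, -0.299, -0.234], [-0.001, 0.614, -0.789]]
ft_force: [-0.3, 1.0, -1.6]
grip_width: 0.0089
gripper_force: 39.3
```

```bash
python3 - <<'E'
from fit import *
import plan as P
grab('scene','s9')
c,n,y,z,uv=rep('arch',['s9'],[.38,.17,.1],[.6,.32,.195],sat=60,vmin=100)
s=env.observe()
print('rel easel: arch fit', (c+y*(uv[:,0].min()+uv[:,0].max())/2-P.EA[0])@P.EA[1])
P.plan(P.tool(P.EA,.083+.003,out=.005,side=.002),6)
E
```

```text
arch 527 n [ 0.741 -0.278  0.611] lean 37.674263266124065 yaw -20.56267238450944 WH [0.101 0.103] topmid [0.479 0.27  0.194] botmid [0.538 0.247 0.112]
rel easel: arch fit [ 0.011 -0.003  0.066]
t 21.3 rows 6 turn [-0.006  0.003  0.004] xyz [0.015 0.003 0.047] | dp [ 0.01   0.001 -0.011] deg 0.23508209858706622 tgt [0.496 0.269 0.161] q [ 29.624  21.415  96.4   -42.78   45.468  78.239] F [-0.005 -0.292 -3.999] gw 0.009060251706254591 39.22743380069733
```

Emit:
arm_command:
  turn:
    - [0,0,0]
    - [0,0,0]
    - [0,0,0]
    - [0,0,0]
    - [0,0,0]
    - [0,0,0]
    - [0,0,0]
  xyz:
    - [0.015,0.003,0.047]
    - [0.015,0.003,0.047]
    - [0.015,0.003,0.047]
    - [0.015,0.003,0.047]
    - [0.015,0.003,0.047]
    - [0.015,0.003,0.047]
    - [0,0,0]
  claw: [0,0,0,0,0,0,0]

```text
time_s: 22.0
position: [0.4965, 0.2693, 0.1633]
tool_rot: [[0.38, 0.73, 0.568], [0.925, -0.299, -0.234], [-0.001, 0.614, -0.789]]
ft_force: [0.3, -0.2, -1.7]
grip_width: 0.0095
gripper_force: 39.2
```

Emit:
arm_command:
  turn:
    - [0,0,0]
    - [0,0,0]
    - [0,0,0]
  xyz:
    - [0,0,0.02]
    - [0,0,0.02]
    - [0,0,0]
  claw: [0,0,0]

```text
time_s: 22.3
position: [0.4975, 0.2688, 0.1618]
tool_rot: [[0.38, 0.73, 0.568], [0.925, -0.299, -0.234], [-0.001, 0.614, -0.789]]
ft_force: [0.5, -0.3, -2.3]
grip_width: 0.0093
gripper_force: 39.2
```

Emit:
arm_command:
  turn:
    - [0,0,0]
    - [0,0,0]
  xyz:
    - [0,0,0.02]
    - [0,0,0]
  claw: [0,0]

```text
time_s: 22.5
position: [0.4981, 0.2686, 0.161]
tool_rot: [[0.38, 0.73, 0.568], [0.925, -0.299, -0.234], [-0.001, 0.614, -0.789]]
ft_force: [0.5, -0.5, -2.2]
grip_width: 0.0091
gripper_force: 39.2
```

Emit:
arm_command:
  turn:
    - [0,0,0]
    - [0,0,0]
    - [0,0,0]
  xyz:
    - [0,0,0.015]
    - [0,0,0.015]
    - [0,0,0]
  claw: [0,0,0]

```text
time_s: 22.8
position: [0.4989, 0.2684, 0.1601]
tool_rot: [[0.38, 0.73, 0.568], [0.925, -0.299, -0.234], [-0.0, 0.614, -0.789]]
ft_force: [-0.9, 0.7, 0.3]
grip_width: 0.0095
gripper_force: 39.7
```

Emit:
arm_command:
  turn:
    - [0,0,0]
    - [0,0,0]
  xyz:
    - [0,0,0.015]
    - [0,0,0]
  claw: [0,0]

```text
time_s: 23.0
position: [0.499, 0.2684, 0.1601]
tool_rot: [[0.38, 0.73, 0.569], [0.925, -0.3, -0.233], [0.0, 0.615, -0.789]]
ft_force: [-8.7, 0.7, 5.8]
grip_width: 0.0092
gripper_force: 41.0
```

Emit:
arm_command:
  turn:
    - [0,0,0]
    - [0,0,0]
  xyz:
    - [0,0,0.015]
    - [0,0,0]
  claw: [0,0]

```text
time_s: 23.2
position: [0.4991, 0.2684, 0.16]
tool_rot: [[0.38, 0.729, 0.569], [0.925, -0.3, -0.233], [0.0, 0.615, -0.789]]
ft_force: [-13.4, 2.7, 12.2]
grip_width: 0.0093
gripper_force: 42.3
```

Ledge contact (about 18 N). I ease off and go back to the rail.

Emit:
arm_command:
  turn:
    - [0,0,0]
    - [0,0,0]
    - [0,0,0]
    - [0,0,0]
    - [0,0,0]
    - [0,0,0]
  xyz:
    - [0,0,-0.03]
    - [0,-0.02,0]
    - [0,-0.02,0]
    - [0,-0.02,0]
    - [0,-0.02,0]
    - [0,0,0]
  claw: [0,0,0,0,0,0]

```text
time_s: 23.8
position: [0.4962, 0.2696, 0.1577]
tool_rot: [[0.38, 0.73, 0.569], [0.925, -0.299, -0.234], [-0.0, 0.615, -0.789]]
ft_force: [-0.9, 1.8, 2.0]
grip_width: 0.0093
gripper_force: 40.0
```

```bash
python3 - <<'E'
from fit import *
import plan as P
grab('scene','s10')
a=fit(['s10'],[.38,.17,.09],[.62,.34,.18],sat=60,vmin=100);b=fit(['scene'],[.4,.18,.06],[.65,.32,.22],sat=255,vmin=120)
print('front arch - orig square mm',(a[1]-b[1])@b[2]*1000,'n',a[2],b[2])
c,n,y,z,uv=a[1:]
print('side',(c+y*(uv[:,0].min()+uv[:,0].max())/2-P.EA[0])@P.EA[1], 'tcp',(np.array(env.observe()['position'])-P.EA[0])@P.EA[1],env.observe()['ft_force'])
E
```

```text
front arch - orig square mm 4.298752132091739 n [ 0.722 -0.313  0.617] [ 0.734 -0.303  0.608]
side [0.009 0.002 0.049] tcp [0.002 0.003 0.083] [-0.431  1.038  4.792]
```

Emit:
arm_command:
  turn:
    - [0,0,0]
    - [0,0,0]
    - [0,0,0]
    - [0,0,0]
  xyz:
    - [0,-0.02,0]
    - [0,-0.02,0]
    - [0,-0.015,0]
    - [0,0,0]
  claw: [0,0,0,0]

```text
time_s: 24.25
position: [0.494, 0.2704, 0.1559]
tool_rot: [[0.38, 0.73, 0.568], [0.925, -0.299, -0.234], [-0.001, 0.614, -0.789]]
ft_force: [-2.7, 0.2, 4.7]
grip_width: 0.0095
gripper_force: 40.3
```

Emit:
arm_command:
  turn:
    - [0,0,0]
    - [0,0,0]
  xyz:
    - [0,-0.015,0]
    - [0,0,0]
  claw: [0,0]

```text
time_s: 24.45
position: [0.4935, 0.2706, 0.1555]
tool_rot: [[0.38, 0.73, 0.568], [0.925, -0.299, -0.234], [-0.001, 0.615, -0.789]]
ft_force: [-1.3, 1.2, 4.9]
grip_width: 0.0093
gripper_force: 40.3
```

```bash
python3 - <<'E'
from fit import *
import plan as P
grab('scene','s11')
a=fit(['s11'],[.38,.17,.09],[.62,.34,.18],sat=60,vmin=100);b=fit(['scene'],[.4,.18,.06],[.65,.32,.22],sat=255,vmin=120)
print('front arch - orig square mm',(a[1]-b[1])@b[2]*1000,'n',a[2],b[2])
print('tcp',(np.array(env.observe()['position'])-P.EA[0])@P.EA[1]*1000,env.observe()['ft_force'])
E
```

```text
front arch - orig square mm 1.0172391333737316 n [ 0.714 -0.302  0.632] [ 0.734 -0.303  0.608]
tcp [-1.255  2.664 83.413] [-1.329  0.356  4.78 ]
```

Emit:
arm_command:
  turn:
    - [0,0,0]
    - [0,0,0]
  xyz:
    - [0,-0.015,0]
    - [0,0,0]
  claw: [0,0]

```text
time_s: 24.7
position: [0.493, 0.2708, 0.155]
tool_rot: [[0.38, 0.73, 0.568], [0.925, -0.299, -0.234], [-0.0, 0.614, -0.789]]
ft_force: [-0.5, 1.0, 5.6]
grip_width: 0.0093
gripper_force: 40.2
```

Flush within about 0.5 mm of where the square tile stood. Releasing.

Emit:
arm_command:
  turn:
    - [0,0,0]
    - [0,0,0]
    - [0,0,0]
    - [0,0,0]
    - [0,0,0]
    - [0,0,0]
    - [0,0,0]
    - [0,0,0]
    - [0,0,0]
    - [0,0,0]
    - [0,0,0]
    - [0,0,0]
  xyz:
    - [0,0,0]
    - [0,0,0]
    - [0,0,0]
    - [0,0,0]
    - [0,0,0]
    - [0,0,0]
    - [0,0,0]
    - [0,0,0]
    - [0,0,-0.2]
    - [0,0,-0.4]
    - [0,0,-0.6]
    - [0,0,-0.8]
  claw: [10.5,12,14,17,21,25,30,34,34,34,34,34]

```text
time_s: 25.9
position: [0.4351, 0.294, 0.2342]
tool_rot: [[0.381, 0.731, 0.566], [0.925, -0.299, -0.235], [-0.002, 0.613, -0.79]]
ft_force: [0.0, 0.3, 1.1]
grip_width: 0.0337
gripper_force: 0.0
```

Emit:
arm_command:
  turn:
    - [0,0,0]
    - [0,0,0]
    - [0,0,0]
    - [0,0,0]
  xyz:
    - [0,0,-0.5]
    - [0,0,-0.5]
    - [0,0,0]
    - [0,0,0]
  claw: [34,34,34,34]

```text
time_s: 26.3
position: [0.4074, 0.3059, 0.2733]
tool_rot: [[0.379, 0.73, 0.568], [0.925, -0.299, -0.233], [-0.0, 0.614, -0.789]]
ft_force: [-0.9, 0.4, -0.0]
grip_width: 0.0343
gripper_force: 0.0
```

```bash
python3 - <<'E'
from fit import *
import plan as P
grab('scene','s12');grab('top','t12')
for nm,lo,hi,T in(('sq',[.4,-.205,.07],[.65,-.04,.19],P.TAG),('tall',[.45,-.31,.06],[.65,-.205,.2],None),('arch',[.38,.17,.08],[.62,.34,.2],P.EA)):
    c,n,y,z,uv=rep(nm,['s12'],lo,hi,sat=90,vmin=95)
    if T: 
        b=c+y*(uv[:,0].min()+uv[:,0].max())/2+z*np.percentile(uv[:,1],.5)-n*.005
        print('  in seat',(b-T[0])@T[1])
a=cv2.imread('pics/s12.png')[100:310,130:410];cv2.imwrite('pics/fin.png',cv2.resize(a,(800,600),interpolation=cv2.INTER_CUBIC))
for L in(('scene','s12'),('top','t12')):
    d=cv2.absdiff(cv2.imread(f'pics/{L[0]}.png'),cv2.imread(f'pics/{L[1]}.png')).max(2)
E
```

```text
sq 711 n [0.894 0.19  0.407] lean 23.988110260336445 yaw 12.032983080654432 WH [0.097 0.094] topmid [ 0.509 -0.138  0.161] botmid [ 0.546 -0.13   0.076]
  in seat [ 0.002 -0.001  0.003]
tall 922 n [0.896 0.187 0.404] lean 23.827289036073513 yaw 11.77899018251287 WH [0.081 0.114] topmid [ 0.525 -0.254  0.179] botmid [ 0.57  -0.245  0.075]
arch 542 n [ 0.732 -0.3    0.612] lean 37.72275432420676 yaw -22.288813054140718 WH [0.145 0.121] topmid [0.492 0.294 0.179] botmid [0.56  0.266 0.084]
  in seat [-0.     0.026 -0.012]
```

View pics/fin.png

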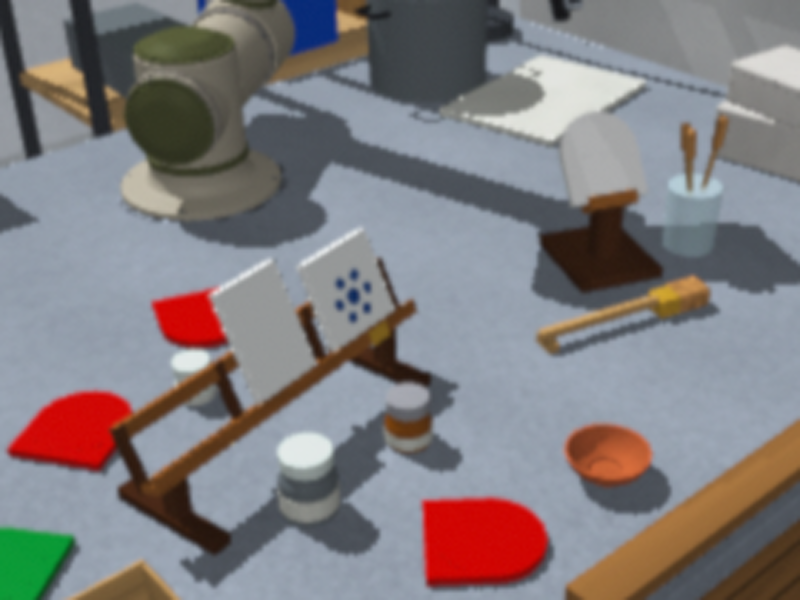

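The square tile is in the tagged bay at (350,290) and the arch is on the easel at (600,165). Nothing else has moved visibly. The arch fit's width of 145 mm includes some glass jar pixels, so I redo it with tighter limits before handing in.

```bash
python3 - <<'E'
from fit import *
import plan as P
Q=fit(['s12'],[.38,.17,.08],[.62,.34,.2],sat=40,vmin=95)[0]
T=(Q-P.EA[0])@P.EA[1]; T=T[(abs(T[:,0]-.005)<.004)&(abs(T[:,1])<.06)]
print('front',np.median(T[:,0]),'y',np.percentile(T[:,1],[.5,99.5]),'z',np.percentile(T[:,2],[1,99.5]))
m=(np.percentile(T[:,1],.5)+np.percentile(T[:,1],99.5))/2
if abs(m)<.006: print(env.close_job())
E
```

```text
front 0.004695679778175753 y [-0.048  0.053] z [0.005 0.109]
the job is handed in; nothing more can be done
None
```

The job is handed in: by my last camera check the square tile leans in the tagged bay about 1 mm off its middle, the arch tile stands round end up on the easel about 2.5 mm off its middle, both are released, and nothing else visibly moved; the judging result was not shown.

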